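# Switch on the light box at the microscope bench

### The arm

A 6-joint arm with a two-finger parallel gripper is mounted at the origin on the work surface. World frame = base frame: x ahead of the robot, y to its left, z up, the work surface at z = 0. Lengths are in m, angles in rad, forces in N, time in s.
With the tool pointing down it reaches from about 0.275 to 0.775 m from the base axis. Payload 14.6 kg.
Tool frame: the origin (TCP) lies on the centre line of the jaws, within the pads' length; the fingertips stand env.finger_overhang ahead of it and the grasp point (between the pads) lies 6 mm ahead of it (env.finger_overhang is the distance from the TCP to the fingertips, in m); x points along the fingers, y is the direction in which the jaws open and shut, and the axes are right-handed (so a half turn about x gives the same grasp; the last joint's range is limited). The gripper opens to 85 mm and grips with 20 to 120 N. Pads are 22 mm wide; open, the fingers measure 114 mm over their backs; the gripper's body (76 mm by 85 mm) begins 54 mm behind the grasp point. The pads swing forward as they close: fully open they stand 13 mm farther back than shut.
Start: joints at [-1.256, 0.263, -0.048, 1.259, 0, 1.415], TCP at [0.238, -0.468, 0.256] pointing down, gripper open.
Joint ranges: [-2.65, 2.65], [-0.89, 1.7], [-1.18, 1.37], [-2.13, 2.11], [-1.35, 1.29], [-3.14, 3.14]. Speed limits (rad/s): [1.89, 1.89, 2.57, 2.79, 3.14, 3.14].

### API

Orientations are given as a rotation vector (axis times angle).
In Python, from workcell import env gives the robot as it stands. The module is installed in compiled form; this text tells all that it offers.
- The arm moves only by the tool arm_command, never from a script. Its argument "plan" is a list of rows, each a list of 3 entries, a list of its own where there are three numbers: the shift along the tool's x, y, z in mm, then the turn about the tool's x in degrees, then the opening in per cent of the stroke, from 0 (shut) to 100 (fully open). A call has exactly 5 rows; each row is the pose to reach, as a shift and turn from the pose commanded when the call began, along the tool's axes at that moment; what a row does not reach only later rows make up. A row lasts 1/12 s, in which the tool goes at most 41.7 mm and 7.16 degrees, less where a joint would pass 70% of its speed; a pose out of reach is approached as far as the arm can. A call with a gripper value outside its range is refused whole. The fingers move at their own pace and stop on an object; "squeeze" is the grip in N (left out, the last holds). Time passes only in rows, so rows that repeat a pose let the fingers close, or fill a call up. It gives the time, the measured TCP pose, the force and the opening at its end, in the units of the state.
- env.get_state(): the state, without advancing time (a new reading comes with each control period).
- env.snapshot(name): name is "scene" or "side" or "wrist"; returns a dict with "color" (420x560x3 uint8, red, green, blue), "fx", "fy", "cx", "cy" (pixels), "k1" (the pictures are not rectified: a ray, as slopes to the right and down, at radius r is drawn at 1 + k1 r^2 times it, then the intrinsics apply), "rvec" (rotation vector, rad) and "tvec" (3), from world to camera coordinates, as OpenCV has them. Camera axes: x right, y down, z forward; pixel columns grow to the right and rows downward; lengths in m; the calibration is good to about 2 mm. A picture is of the moment at which its call begins. There is no depth.
- env.finish_job(): hands the job in, once; it reports no verdict.
The state is a dict: "t": time; "q": joint angles; "joint_velocities": joint speeds; "tau": joint torques, N m; "position": TCP position; "orientation": TCP orientation; "force": force on the tool from outside, world axes, zero at the start; "moment": the same for the moment, N m; "finger_gap": finger opening in m.
Only numpy, scipy, OpenCV 4.12 (cv2) and the standard library are available. Lean on these libraries where they do the work, as an engineer would, in place of code of your own. Each camera call takes 0.05 s, during which the arm holds its last target.

### The job

Switch on the lamp of the light box: push its slide switch by the small ridge all the way over towards the round window, so that it clicks over and stays there. Leave the battery latch on the hatch at the box's other end as it is, and do not knock over the brown dropper bottle.

Things in the scene. Friction and masses are not known exactly. Their poses are not given: they have to be found in the camera images.
- lamp_ridge (a point): Centre of the top of the lamp switch's ridge: black bar 8 mm long in its travel, 24 mm across, 8 mm high, on the flat case top; moves with the switch. x: travel to ON (level, to the round window), y: across, z: up. Light box: off-white case fixed to the bench, 260 (along x) x 130 x 45 mm high, so this point is 53 mm up. 60 mm of flat top is clear ahead and behind, 50 mm either side.
- lamp_switch (a joint): Travel of the lamp switch (m) along +x of lamp_ridge: 0 off, 0.016 on (nearer the window), hard stops at both. Over-centre detent: about 3.5 N to start, less as it moves; past 0.008 it snaps on by itself and stays. With it off, the case's centre is 22 mm ahead (+x) of the ridge and the flush white round window (74 mm, in an 86 mm metal ring) is centred 97 mm ahead.
- battery_latch (a joint): Travel of the battery latch (m): 0 as found, 0.010 released, along +y of lamp_ridge, detent like the switch's. A smaller black ridge, 16 mm along the case, 8 mm across it, 6 mm high, on the battery hatch at the case's other end, centred 83 mm behind (-x) and 5 mm to -y of lamp_ridge (switch off). To be left alone.
- dropper_bottle: Brown glass dropper bottle with white cap, loose, 32 mm across, 62 mm tall, upright on the bench beside the light box; origin at the centre of its underside, z along the bottle. Not to be knocked over. A grey slide case (85 x 35 x 28 mm) and a small glass dish (70 mm across, 15 mm high) lie on the box's other side.

How it is judged:
At the end, for the whole second after the job is handed in: The lamp switch rests within 3 mm of its fully-on end (the end towards the round window), the battery latch is within 4 mm of where it was found, and the dropper bottle stands upright (within 17 degrees) (value of joint lamp_switch above 0.013 m and velocity of joint lamp_switch below 0.01 m/s and value of joint battery_latch below 0.004 m and angle between dropper_bottle's own z axis and vertical below 0.3 rad); the robot touches nothing.
It fails at once if the battery latch is pushed past its detent (over 6 mm) (value of joint battery_latch above 0.006 m).
It fails at once if the dropper bottle is knocked over (angle between dropper_bottle's own z axis and vertical above 0.6 rad).
It also fails if it takes over 29 s, if anything falls off the work surface, if the arm or the gripper's body presses on something with over 40 N, if the wrist force passes 120 N, or if a joint passes its speed limit or range.

## Working session

There is one attempt and no reset: what is moved stays moved. The work goes in short steps, Python scripts to look and compute and a tool call to move; the robot and the scene stay as the last step left them, time stands still between calls to the robot, and variables do not carry over. Pictures are saved under pics/ and viewed, and the job is handed in when it is done.

Besides the shell and the picture viewer there is one more tool, called after "Call:" by a JSON object that holds its "method" and its "body". arm_command: Moves the arm, as the interface text tells. Its arguments: {"type":"object","properties":{"plan":{"type":"array","items":{"type":"array"}},"squeeze":{"type":"number"}},"required":["plan"]}

```bash
mkdir -p pics
cat > h.py <<'E'
import numpy as np, cv2, pickle
from workcell import env
def shot(n,f):
    s=env.snapshot(n); cv2.imwrite(f'pics/{f}.png',cv2.cvtColor(s['color'],cv2.COLOR_RGB2BGR)); pickle.dump(s,open(f'pics/{f}.pkl','wb')); return s
def dist(s): return np.array([s['k1'],0,0,0,0],float)
def K(s): return np.array([[s['fx'],0,s['cx']],[0,s['fy'],s['cy']],[0,0,1.]])
def topix(s,P): return cv2.projectPoints(np.array(P,float).reshape(-1,1,3),np.array(s['rvec']),np.array(s['tvec']),K(s),dist(s))[0].reshape(-1,2)
def toworld(s,uv,z):
    n=cv2.undistortPoints(np.array(uv,float).reshape(-1,1,2),K(s),dist(s)).reshape(-1,2)
    R=cv2.Rodrigues(np.array(s['rvec'],float))[0]; c=-R.T@np.array(s['tvec'])
    d=np.c_[n,np.ones(len(n))]@R
    return c+d*((z-c[2])/d[:,2])[:,None]
E
python3 - <<'E'
from h import *
for n in ['scene','side','wrist']: shot(n,n+'0')
st=env.get_state(); print(st, env.finger_overhang)
E
```

```text
{'t': 0.15, 'q': array([-1.25627830e+00,  2.63402819e-01, -4.87793572e-02,  1.25941637e+00,
       -2.54042993e-06,  1.41548766e+00]), 'joint_velocities': array([-5.17204881e-05, -2.08619229e-03,  8.31987525e-04, -1.39460423e-04,
       -3.86650534e-04, -9.87474632e-04]), 'tau': array([ 3.15521051e-03, -6.37824726e+01,  3.84648550e+01,  1.06130374e-02,
       -1.11246334e-05, -1.17651518e-05]), 'position': array([ 0.23761397, -0.4679321 ,  0.2559452 ]), 'orientation': array([ 1.95999236,  0.4699107 , -1.96012603]), 'force': array([ 1.00383151,  0.22569896, -0.2091812 ]), 'moment': array([-0.0300339 , -0.00057056, -0.02767864]), 'finger_gap': 0.08527259408743004} 0.025
```

View pics/scene0.png

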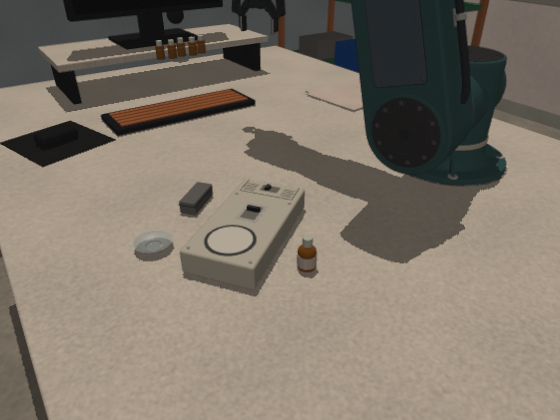

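View pics/side0.png

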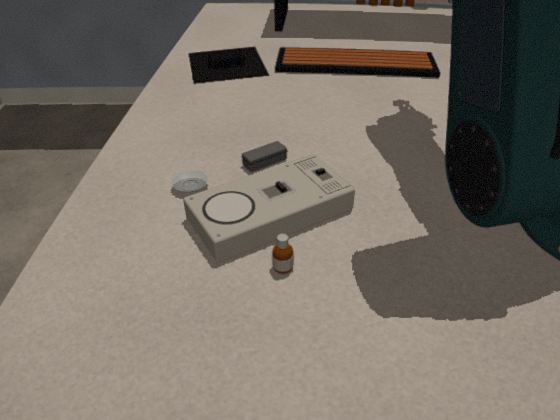

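View pics/wrist0.png

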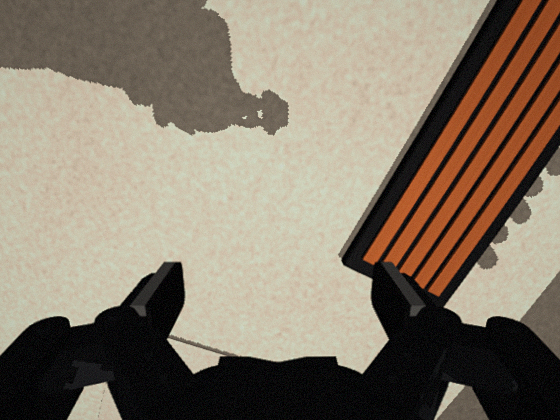

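Scene view: window at about (230,240), switch ridge (253,209), latch (267,187) and bottle (307,255). Side view: window (229,207), ridge (282,187), latch (320,171) and bottle (283,255). I'll zoom in for corners.

Run:
```python
import cv2
a=cv2.imread('pics/scene0.png')[165:290,170:330]; b=cv2.imread('pics/side0.png')[145:280,175:365]
cv2.imwrite('pics/sz.png',cv2.resize(a,None,fx=4.5,fy=4.5,interpolation=cv2.INTER_CUBIC))
cv2.imwrite('pics/dz.png',cv2.resize(b,None,fx=4,fy=4,interpolation=cv2.INTER_CUBIC))
from h import *
for f,w,r,l,bo in [('scene0',(230,240),(253.5,209),(267,187),(307,270)),('side0',(229,207),(282,187),(320,171),(283,271))]:
    s=pickle.load(open(f'pics/{f}.pkl','rb'))
    print(f,toworld(s,w,.045),toworld(s,r,.051),toworld(s,l,.050),toworld(s,bo,0))
```

```text
scene0 [[0.63183273 0.05945684 0.045     ]] [[0.55463131 0.00874673 0.051     ]] [[ 0.48968082 -0.0457979   0.05      ]] [[0.54053865 0.14994538 0.        ]]
side0 [[0.62949343 0.05781407 0.045     ]] [[0.5486616  0.00614336 0.051     ]] [[ 0.4869892  -0.04681888  0.05      ]] [[0.53559328 0.14959674 0.        ]]
```

View pics/sz.png

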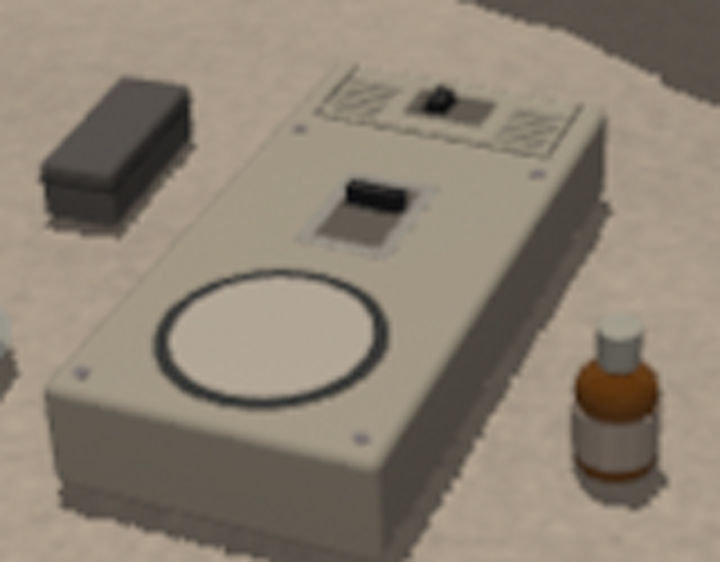

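View pics/dz.png

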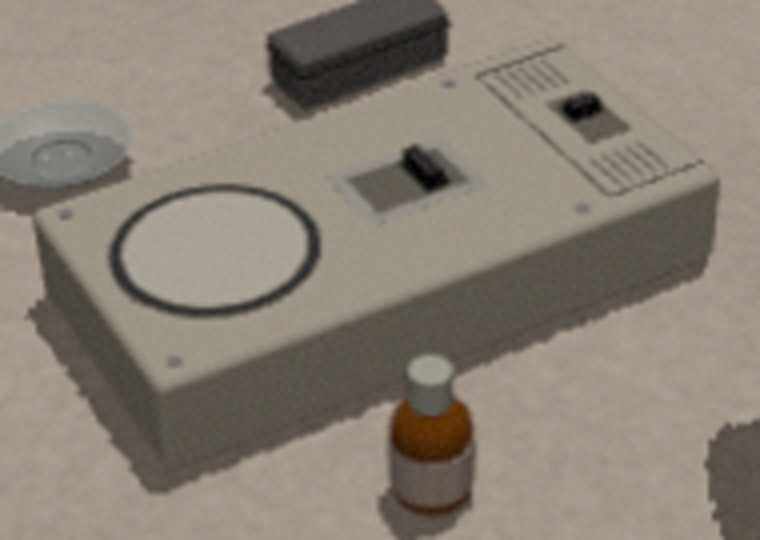

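```bash
cat > fit.py <<'E'
from h import *
from scipy.optimize import least_squares
M=np.array([[.097,0,-.008],[0,0,0],[-.083,-.005,-.002]])
obs={'scene0':[(230.4,240.3),(253.8,207.4),(268,186.6)],'side0':[(229,207.5),(282,186),(320.5,170.5)]}
S={f:pickle.load(open(f'pics/{f}.pkl','rb')) for f in obs}
def W(p):
    c,s=np.cos(p[2]),np.sin(p[2]); return M@np.array([[c,s,0],[-s,c,0],[0,0,1]])+[p[0],p[1],.053]
for fs in (['scene0'],['side0'],['scene0','side0']):
    r=least_squares(lambda p:np.concatenate([(topix(S[f],W(p))-obs[f]).ravel() for f in fs]),[.55,.007,.57])
    print(fs,r.x,np.degrees(r.x[2]),r.fun.round(2))
p=r.x; u=np.array([np.cos(p[2]),np.sin(p[2])])
for f in obs:
    im=cv2.imread(f'pics/{f}.png')
    v=np.array([-u[1],u[0]]); C=p[:2]+.022*u
    pts=[[*(C+a*.13*u+b*.065*v),.045] for a,b in [(1,1),(1,-1),(-1,-1),(-1,1)]]
    big=cv2.resize(im,None,fx=4,fy=4,interpolation=cv2.INTER_CUBIC)
    cv2.polylines(big,[(topix(S[f],pts)*4+1.5).astype(int)],True,(0,0,255))
    pts=[[*(p[:2]+a*.004*u+b*.012*v),.053] for a,b in [(1,1),(1,-1),(-1,-1),(-1,1)]]
    cv2.polylines(big,[(topix(S[f],pts)*4+1.5).astype(int)],True,(0,255,0))
    x0=170*4;y0=150*4
    cv2.imwrite(f'pics/{f}_ov.png',big[y0:y0+560,x0:x0+760])
st=env.get_state()
R=cv2.Rodrigues(st['orientation'])[0]; print(R.round(3))
E
python3 fit.py
```

```text
['scene0'] [0.55263566 0.0062199  0.6072371 ] 34.7921229690433 [-0.01  0.42 -0.14 -0.3   0.16 -0.27]
['side0'] [0.54985398 0.00454278 0.61516908] 35.24659222298306 [-0.02  0.56 -0.65 -0.57  0.7  -0.13]
['scene0', 'side0'] [0.55079333 0.00471764 0.60930614] 34.91067051956708 [ 0.63 -0.38  0.29 -0.97  0.44 -0.86 -0.77  0.41 -1.22 -0.53  0.33  0.03]
[[-0.     0.453 -0.892]
 [ 0.001 -0.892 -0.453]
 [-1.    -0.001 -0.   ]]
```

Run:
```python
import cv2,numpy as np
```

```text
(no output)
```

View pics/side0_ov.png

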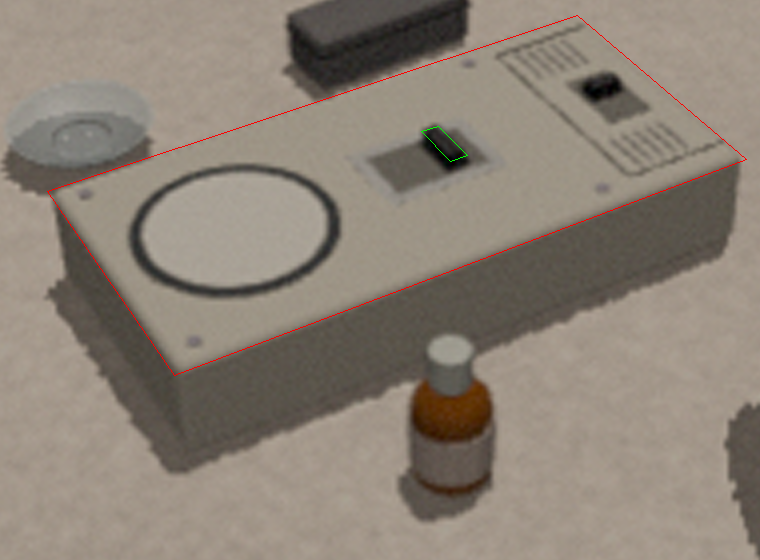

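View pics/scene0_ov.png

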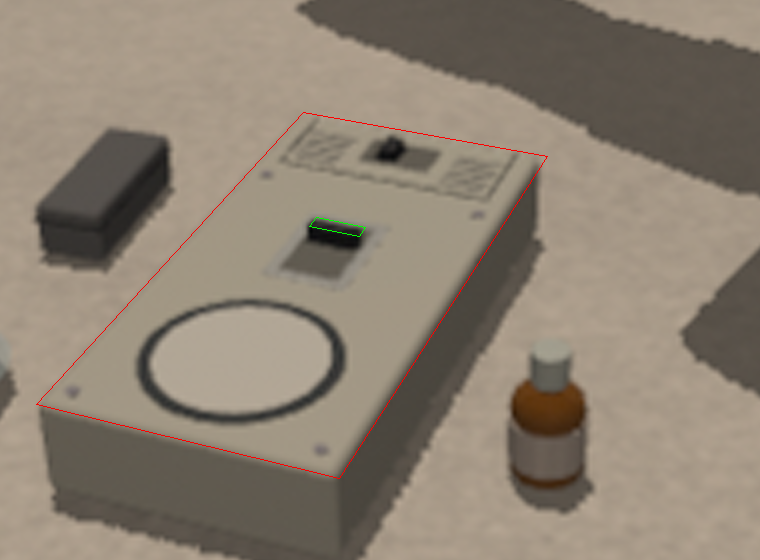

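```bash
cat > to.py <<'E'
from h import *
import sys
# ridge estimate
P=np.array([.552,.005]); yaw=np.radians(35.0); u=np.array([np.cos(yaw),np.sin(yaw)]); v=np.array([-u[1],u[0]])
def report(du,dv,z):
    st=env.get_state(); R=cv2.Rodrigues(st['orientation'])[0]
    t=np.array([*(P+du*u+dv*v),z]); p=st['position']
    d=p[:2]-P
    zz=-R[:,2]; y=np.degrees(np.arctan2(zz[1],zz[0]))
    print('t',st['t'],'pos',p.round(4),'ridge-frame mm',(d@u*1000).round(1),(d@v*1000).round(1),'tool shift mm',(R.T@(t-p)*1000).round(1),'turn',round(y-35,2),'F',np.array(st['force']).round(2),'gap',st['finger_gap'])
if __name__=='__main__': report(*map(float,sys.argv[1:]))
E
python3 to.py -.027 0 .125
```

```text
t 0.15 pos [ 0.2376 -0.4679  0.2559] ridge-frame mm -528.8 -207.1 tool shift mm [ 131.2 -275.5 -467.7] turn -8.08 F [ 1.    0.23 -0.21] gap 0.08527259408743004
```

Call:
{"method": "arm_command", "body": {"plan": [[[0, -20, -34], 0, 0], [[0, -40, -68], 0, 0], [[0, -60, -102], 0, 0], [[0, -80, -136], 0, 0], [[0, -100, -170], 0, 0]], "squeeze": 20}}

```text
t: 0.57
position: [0.3444, -0.3003, 0.2562]
orientation: [1.96, 0.469, -1.96]
force: [1.4, 0.2, -0.1]
finger_gap: 0.0256
```

Call:
{"method": "arm_command", "body": {"plan": [[[0, -20, -34], 0, 0], [[0, -40, -68], 0, 0], [[0, -60, -102], 0, 0], [[0, -80, -136], 0, 0], [[0, -100, -170], 0, 0]]}}

```text
t: 0.98
position: [0.4509, -0.134, 0.2563]
orientation: [1.96, 0.469, -1.96]
force: [0.5, -0.7, 0.5]
finger_gap: 0.0
```

```bash
python3 to.py -.027 0 .125
```

```text
t 0.9833 pos [ 0.4509 -0.134   0.2563] ridge-frame mm -162.5 -55.8 tool shift mm [ 131.3  -74.3 -126.3] turn -8.09 F [ 0.53 -0.69  0.48] gap 3.299102011272153e-05
```

Call:
{"method": "arm_command", "body": {"plan": [[[10, -18, -32], -3, 0], [[25, -36, -64], -6, 0], [[45, -55, -95], -8, 0], [[75, -74, -126], -8, 0], [[110, -74, -126], -8, 0]]}}

```text
t: 1.4
position: [0.5322, -0.0093, 0.1466]
orientation: [1.875, 0.591, -1.866]
force: [0.4, -0.4, 0.2]
finger_gap: -0.0005
```

Call:
{"method": "arm_command", "body": {"plan": [[[10, 0, 0], 0, 0], [[20, 0, 0], 0, 0], [[20, 0, 0], 0, 0], [[20, 0, 0], 0, 0], [[20, 0, 0], 0, 0]]}}

```text
t: 1.82
position: [0.5295, -0.013, 0.127]
orientation: [1.874, 0.589, -1.873]
force: [-0.3, -0.5, 1.0]
finger_gap: 0.0002
```

```bash
python3 to.py -.027 0 .075
python3 - <<'E'
from h import *
for n in ['side','wrist','scene']: shot(n,n+'1')
a=cv2.imread('pics/side1.png')[100:280,165:365]
cv2.imwrite('pics/side1z.png',cv2.resize(a,None,fx=3.3,fy=3.3,interpolation=cv2.INTER_CUBIC))
a=cv2.imread('pics/scene1.png')[120:290,170:330]
cv2.imwrite('pics/scene1z.png',cv2.resize(a,None,fx=3.5,fy=3.5,interpolation=cv2.INTER_CUBIC))
E
```

```text
t 1.8167 pos [ 0.5295 -0.013   0.127 ] ridge-frame mm -28.8 -1.8 tool shift mm [52.  -1.9 -1.8] turn -0.1 F [-0.35 -0.51  0.95] gap 0.0001832121143003145
```

View pics/side1z.png

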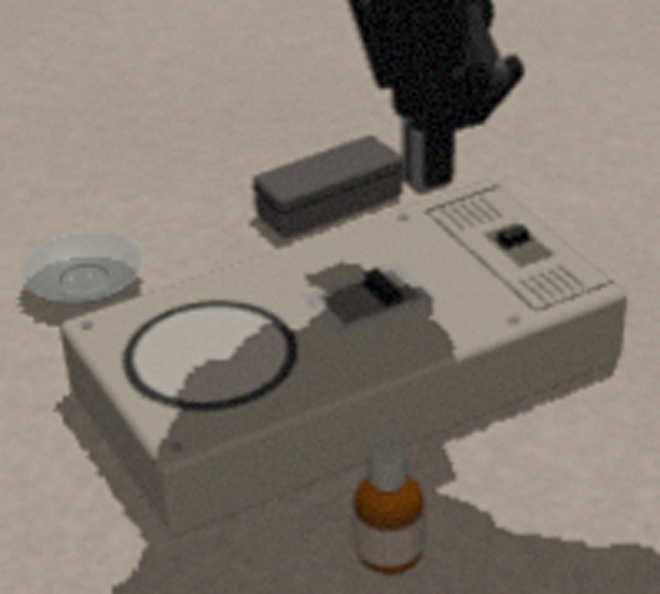

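View pics/wrist1.png

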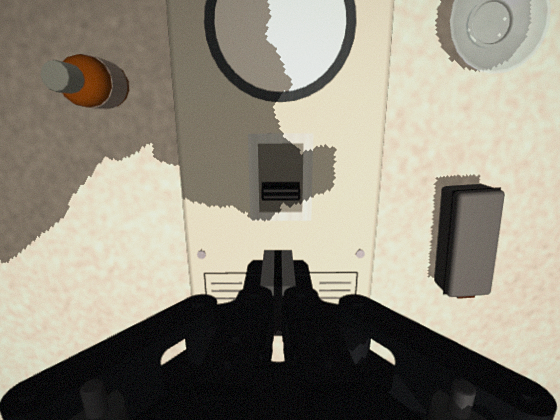

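View pics/scene1z.png

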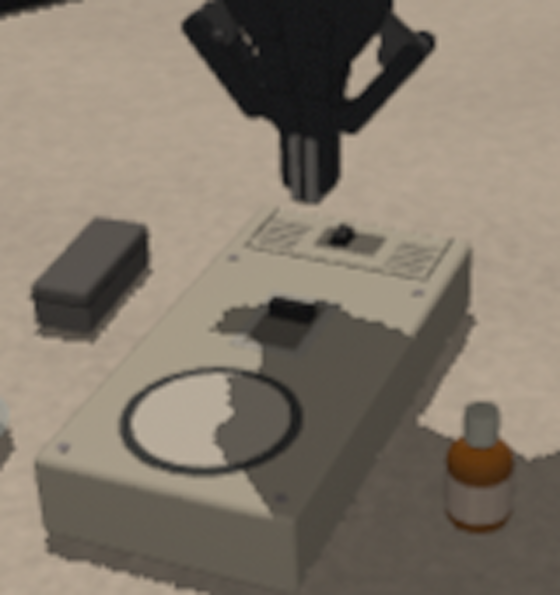

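The wrist view shows the ridge top at about (281,188), straight ahead of the shut fingers (278,255). In the other views the tip is clear, behind and above the ridge. I'll check the ridge in the wrist view and the tip height.

Run:
```python
from h import *
from to import P,u,v
s=pickle.load(open('pics/wrist1.pkl','rb'))
print('ridge from wrist, top edges',toworld(s,[(281,183),(281,192)],.053))
print('pred',topix(s,[[*P,.053],[*(P-.004*u),.053],[*(P+.004*u),.053],[*(P+.097*u),.045]]))
st=env.get_state(); p=st['position']
for o in (.012,.025,.038):
    for f in ('side1','scene1','wrist1'):
        print(o,f,topix(pickle.load(open(f'pics/{f}.pkl','rb')),[p-[0,0,o]+np.array([*(a*u),0]) for a in (-.011,.011)]).round(1).tolist())
a=cv2.imread('pics/wrist1.png')[120:280,200:360]
cv2.imwrite('pics/wrist1z.png',cv2.resize(a,None,fx=3.5,fy=3.5,interpolation=cv2.INTER_CUBIC))
```

```text
ridge from wrist, top edges [[ 5.57714971e-01  2.69770069e-03  5.30000000e-02]
 [ 5.53107625e-01 -5.35585461e-04  5.30000000e-02]]
pred [[272.56490993 188.40943368]
 [272.60517791 194.7601846 ]
 [272.52434859 181.98779614]
 [271.74702482  16.24501787]]
0.012 side1 [[300.2, 146.4], [288.5, 150.1]]
0.012 scene1 [[260.2, 166.2], [255.5, 171.5]]
0.012 wrist1 [[275.5, 301.8], [275.3, 258.2]]
0.025 side1 [[300.1, 153.2], [288.5, 157.0]]
0.025 scene1 [[260.4, 172.6], [255.7, 178.0]]
0.025 wrist1 [[275.6, 287.4], [275.5, 246.7]]
0.038 side1 [[300.0, 159.9], [288.6, 163.7]]
0.038 scene1 [[260.6, 178.9], [255.9, 184.5]]
0.038 wrist1 [[275.7, 275.0], [275.6, 236.9]]
```

View pics/wrist1z.png

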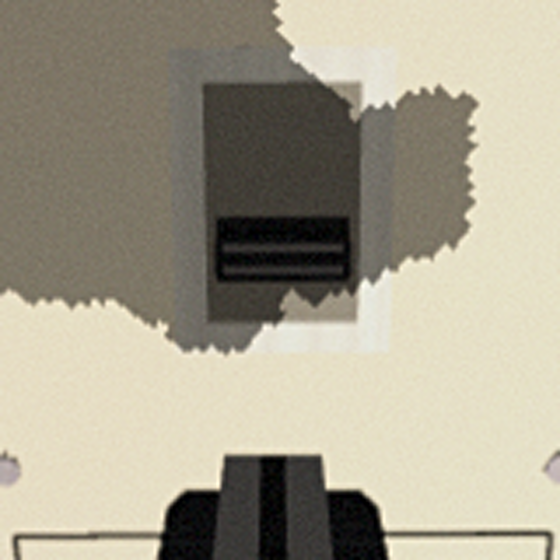

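The tip matches the 25 mm overhang (front lower corner seen at (288,156), predicted (288.5,157)). Sideways, the fingers are within about 2 mm of the ridge centre. Next I descend to put the tip about 3 mm above the case.

Call:
{"method": "arm_command", "body": {"plan": [[[20, 0, 0], 0, 0], [[35, 0, 0], 0, 0], [[45, 0, 0], 0, 0], [[53, 0, 0], 0, 0], [[53, 0, 0], 0, 0]]}}

```text
t: 2.38
position: [0.5287, -0.0128, 0.0724]
orientation: [1.873, 0.59, -1.875]
force: [-0.9, -0.2, -0.4]
finger_gap: 0.0001
```

Call:
{"method": "arm_command", "body": {"plan": [[[0, 0, 0], 0, 0], [[0, 0, 0], 0, 0], [[0, 0, -2], 0, 0], [[0, 0, -4], 0, 0], [[0, 0, -4], 0, 0]]}}

```text
t: 2.8
position: [0.533, -0.0104, 0.0737]
orientation: [1.874, 0.589, -1.872]
force: [-0.3, 0.3, 0.2]
finger_gap: 0.0005
```

```bash
python3 to.py -.027 0 .0735
python3 - <<'E'
from h import *
s=shot('side','side2')
a=cv2.imread('pics/side2.png')[100:280,165:365]
cv2.imwrite('pics/side2z.png',cv2.resize(a,None,fx=3.3,fy=3.3,interpolation=cv2.INTER_CUBIC))
E
```

```text
t 2.8 pos [ 0.533  -0.0104  0.0737] ridge-frame mm -24.4 -1.7 tool shift mm [ 0.2 -1.7  2.6] turn -0.07 F [-0.34  0.26  0.19] gap 0.0005196491094808902
```

View pics/side2z.png

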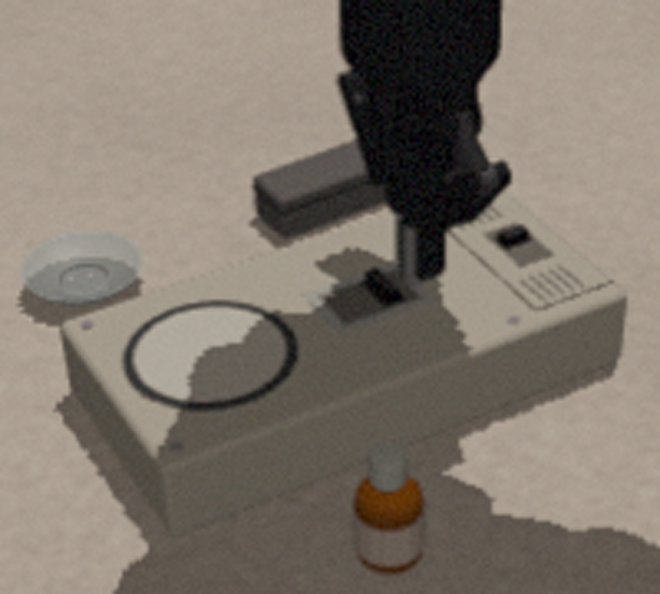

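The tip is just behind the ridge, in front of the latch hatch and touching nothing. Now I push.

Call:
{"method": "arm_command", "body": {"plan": [[[0, 0, -4], 0, 0], [[0, 0, -7], 0, 0], [[0, 0, -10], 0, 0], [[0, 0, -12], 0, 0], [[0, 0, -14], 0, 0]]}}

```text
t: 3.27
position: [0.5441, -0.0024, 0.0733]
orientation: [1.873, 0.589, -1.873]
force: [-0.8, -1.2, 0.0]
finger_gap: 0.0003
```

Call:
{"method": "arm_command", "body": {"plan": [[[0, 0, -1], 0, 0], [[0, 0, -2], 0, 0], [[0, 0, -3], 0, 0], [[0, 0, -4], 0, 0], [[0, 0, -5], 0, 0]]}}

```text
t: 3.68
position: [0.5481, 0.0004, 0.0733]
orientation: [1.873, 0.589, -1.873]
force: [0.2, 0.4, -0.2]
finger_gap: -0.0
```

```bash
python3 to.py -.027 0 .0735
python3 - <<'E'
from h import *
s=shot('side','side3')
a=cv2.imread('pics/side3.png')[145:240,205:325]
cv2.imwrite('pics/side3z.png',cv2.resize(a,None,fx=5,fy=5,interpolation=cv2.INTER_CUBIC))
E
```

```text
t 3.6833 pos [5.481e-01 4.000e-04 7.330e-02] ridge-frame mm -5.9 -1.5 tool shift mm [-0.2 -1.5 21.1] turn -0.08 F [ 0.21  0.38 -0.19] gap -8.044647488030768e-06
```

View pics/side3z.png

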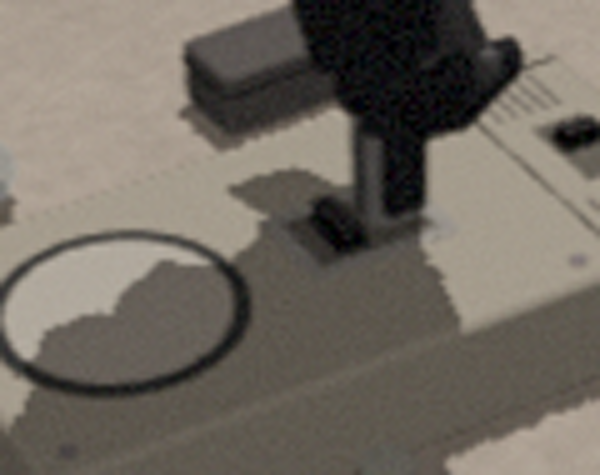

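The ridge now shows at about (272.6,189.4), down from (282,186), and the force is near zero, so it may have snapped on. I'll go a bit further to seat it.

Call:
{"method": "arm_command", "body": {"plan": [[[0, 0, -1], 0, 0], [[0, 0, -2], 0, 0], [[0, 0, -3], 0, 0], [[0, 0, -4], 0, 0], [[0, 0, -4], 0, 0]]}}

```text
t: 4.15
position: [0.5511, 0.0025, 0.0732]
orientation: [1.873, 0.589, -1.874]
force: [-2.4, -2.1, 1.5]
finger_gap: 0.0001
```

```bash
python3 to.py -.027 0 .0735
```

```text
t 4.15 pos [0.5511 0.0025 0.0732] ridge-frame mm -2.2 -1.6 tool shift mm [-0.3 -1.5 24.8] turn -0.09 F [-2.39 -2.07  1.55] gap 9.926177193217607e-05
```

About 3 N against the motion: that could be the end stop, or the detent if it hadn't moved. I'll back off, lift and look.

Call:
{"method": "arm_command", "body": {"plan": [[[0, 0, 4], 0, 0], [[0, 0, 9], 0, 0], [[0, 0, 14], 0, 0], [[-10, 0, 16], 0, 0], [[-30, 0, 16], 0, 0]]}}

```text
t: 4.57
position: [0.5365, -0.0068, 0.1026]
orientation: [1.871, 0.59, -1.877]
force: [0.3, -0.2, 0.2]
finger_gap: -0.0002
```

Call:
{"method": "arm_command", "body": {"plan": [[[-35, 0, 0], 0, 0], [[-70, 0, 0], 0, 0], [[-90, 0, 0], 0, 0], [[-90, 0, 0], 0, 0], [[-90, 0, 0], 0, 0]]}}

```text
t: 4.98
position: [0.5386, -0.0068, 0.1948]
orientation: [1.876, 0.588, -1.871]
force: [0.4, -0.1, 0.1]
finger_gap: -0.0001
```

```bash
python3 - <<'E'
from h import *
from to import P,u
for n in ('side','scene'):
    s=shot(n,n+'4')
    print(n,'off/on predicted',topix(s,[[*(P+a*u),.053] for a in (0,.016)]).round(1).tolist())
    x0,y0=(205,145) if n=='side' else (190,165)
    a=cv2.imread(f'pics/{n}4.png')[y0:y0+130,x0:x0+140]
    cv2.imwrite(f'pics/{n}4z.png',cv2.resize(a,None,fx=4.5,fy=4.5,interpolation=cv2.INTER_CUBIC))
E
python3 to.py 0 0 .1
```

```text
side off/on predicted [[280.0, 185.5], [271.6, 188.5]]
scene off/on predicted [[253.6, 206.7], [250.1, 211.2]]
t 5.0833 pos [ 0.5377 -0.0066  0.1929] ridge-frame mm -18.4 -1.3 tool shift mm [ 92.9  -1.3 -18.4] turn -0.09 F [-0.31  0.01 -0.26] gap 2.6232960907378385e-05
```

View pics/side4z.png

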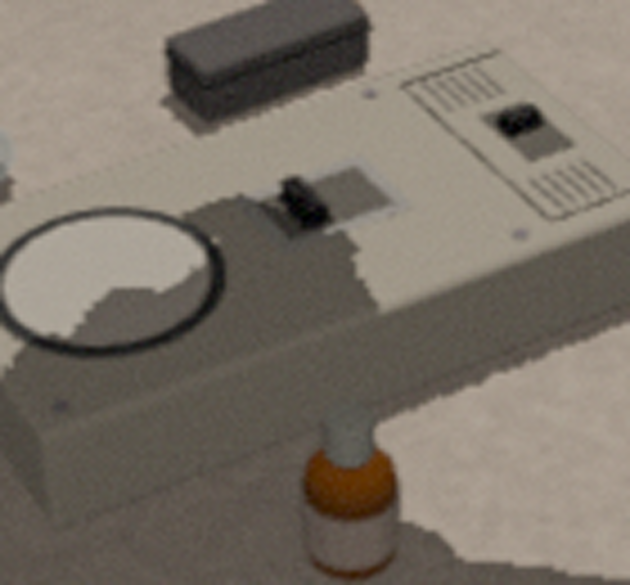

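View pics/scene4z.png

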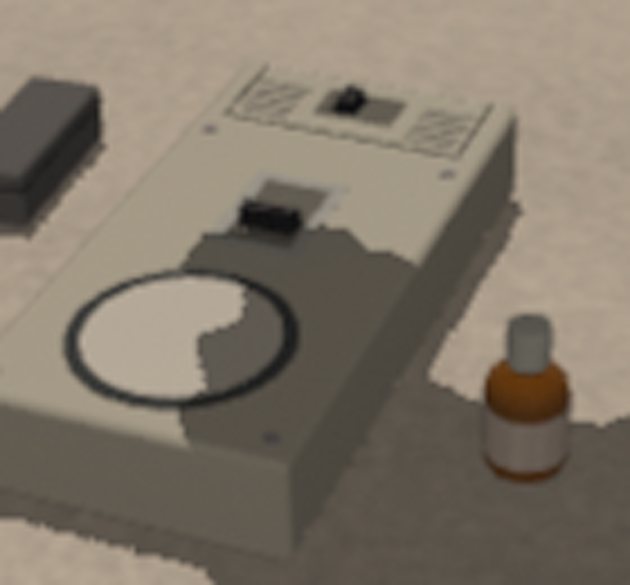

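The ridge is at (272.8,188.3) in the side view, against (271.6,188.5) predicted for ON. In the scene view it is at (250.2,211.9), against (250.1,211.2). The latch looks unchanged, the bottle is upright and the arm is clear, so I'm handing in.

```bash
python3 -c "
from workcell import env
print(env.finish_job())"
```

```text
the job is handed in; nothing more can be done
None
```

The lamp switch is on. I pushed its ridge towards the round window with the shut fingertips, held about 3 mm above the case. Then I backed off, lifted about 12 cm and handed the job in at about 5.1 s.

**Last checks, arm clear:**
- **Switch:** after backing off, the ridge was within about 1.2 px (roughly 2 mm) of its predicted ON position in both views. It had moved 9.2 px in the side view, where 8.4 px was expected. The end stop gave about 3 N at the end of the push.
- **Latch and bottle:** the latch looks unmoved and the bottle stands upright.
- **Contact:** the measured force is near zero, so nothing is touching.

**One disagreement:** the wrist camera put the ridge about 3 mm further to one side than the fixed cameras did. The ridge is 24 mm wide, so this did not affect the push.

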